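# Set the bleed valve and crack the sealed lid of the mortar curing chamber

## Robot

A 7-joint arm with a two-finger parallel gripper is mounted at the origin on a cart in front of the work surface, level with it; the furniture and walls round the work are solid. World frame = base frame: x ahead of the robot, y to its left, z up, the work surface at z = 0. Lengths are in mm, angles in rad, forces in N, time in s.
With the tool pointing down it reaches from about 400 to 875 mm from the base axis. Payload 4.4 kg.
Tool frame: the origin (TCP) lies at the very end of the fingers, on their centre line; the grasp point (between the pads) lies ctrl.grip_point_offset behind it (ctrl.grip_point_offset is the distance from the TCP to the grasp point, in mm); z points along the fingers, y is the line along which they close (so a half turn about z gives the same grasp; the last joint's range is limited). The gripper opens to 85 mm and grips with 20 to 120 N. Pads are 22 mm wide; open, the fingers measure 114 mm over their backs; the gripper's body (76 mm by 85 mm) begins 54 mm behind the grasp point. The pads swing forward as they close: fully open they stand 13 mm farther back than shut.
Start: joints at [-1.395, 0.628, 0.038, 1.517, -0.027, 0.996, -0.02], TCP at [155.618, 631.111, 231.313] pointing down, gripper open.
Joint ranges: [-3.06, 3.06], [-0.37, 2.12], [-1.25, 1.32], [0.18, 2.47], [-1.1, 4.24], [0.23, 1.98], [-2.94, 2.94]. Speed limits (rad/s): [2.57, 2.57, 3.14, 3.14, 3.14, 3.14, 3.14].

## Interface

Orientations are given as [roll, pitch, yaw] about the fixed x, y, z axes, in that order (R = Rz(yaw) Ry(pitch) Rx(roll)).
In Python, from cell import read_state, cams, ctrl, models gives the robot as it stands. The module is installed in compiled form; this text tells all that it offers.
- The arm moves only by the tool run_rows, called after "Call:" as name(argument=value, ...) on one line, values as JSON. Schema: {"type":"object","properties":{"motion":{"type":"array","items":{"type":"array","items":{"type":"array","items":{"type":"number"},"minItems":7,"maxItems":7},"minItems":1,"maxItems":12},"minItems":1,"maxItems":1},"only":{"type":"string"},"quiet":{"type":"boolean"},"lines":{"type":"string"}},"required":["motion"],"additionalProperties":false}. motion is a list that holds a single list of rows (three levels of brackets), with 1 to 12 rows, each of 7 numbers: dx, dy, dz in shares of the most that a row can go, 1 being 50 mm, then a rotation vector rx, ry, rz in shares of 90 degrees (1.0 is 90 degrees), then the finger opening in mm; each row shifts and turns the commanded pose from where the row before left it, along the tool's axes as they then stand; what a row does not reach is not made up. A row lasts 1/10 s, in which the tool goes at most 50 mm and 0.15 rad, less where a joint would pass 70% of its speed; a pose out of reach is approached as far as the arm can. The fingers move at their own pace and stop on an object; the grip force is fixed at half the most. Time passes only in rows, so rows that do not move let the fingers close. The tool returns the time, the measured TCP pose, the force, the opening and the grip force at its end. only (a regular expression) keeps the lines of the reply that match it, lines (a string "A,B") keeps lines A to B, and quiet returns only ok. No shift or turn number may pass 1 either way. Input that does not fit is refused with a message, and nothing moves.
- read_state(): the state, without advancing time (a new reading comes with each control period).
- cams.get_image(name): name is "side" or "top" or "wrist"; returns (picture, depth): 400x640x3 uint8, blue, green, red; 400x640 float32, mm along the optical axis (not along the pixel's ray), 0 where there is no reading.
- cams.calibration(name): a dict with "fx", "fy", "cx", "cy" (pixels), "rvec" (rotation vector, rad) and "tvec" (3), from world to camera coordinates, as OpenCV has them; the wrist camera has in their place "hand_eye" (4x4, takes a point from camera to tool coordinates, whose origin is the TCP and whose axes are the flange's). Camera axes: x right, y down, z forward; pixel columns grow to the right and rows downward; lengths in mm; the calibration is good to about 2 mm. A picture is of the moment at which its call begins: read the wrist's pose just before it. calibration takes no time and is no camera call.
- ctrl.finish_job(): hands the job in; it is judged then, once.
Trained networks look in the newest picture that a camera, given by its name, has taken for a name from the list of things; names that differ only in an ending like _2 or _b are one class to them, and where a whole thing is asked for, a point or a joint stands for the part that bears it (a point fixed in the world has none). Each returns a list of dicts, best first, with "confidence" (0 to 1); they miss things now and then, are a little off and sometimes report something else, mostly with a low value. They report only what shows in the picture. A call takes as long as a camera call.
- models.search_frame(thing, camera): "extent" ([left, top, right, bottom] in pixels, round what is visible of it).
- models.mark_of(thing, camera): "position" ([column, row] in pixels: a listed point, or the origin of a listed thing).
The state is a dict: "clock": time; "qpos": joint angles; "qd": joint speeds; "tau": joint torques, N m; "eef_pos": TCP position; "tool_rot": TCP orientation; "force": force on the tool from outside, world axes, zero at the start; "torque": the same for the moment, N m; "width": finger opening in mm; "gripper_force": force on a finger pad.
Only numpy, scipy, OpenCV 4.12 (cv2) and the standard library are available. Lean on these libraries where they do the work, as an engineer would, in place of code of your own. Each camera call takes 0.05 s, during which the arm holds its last target. There are 200 camera calls.

## Task

Vent the curing chamber: with the lid still shut, turn the bleed-valve knob clockwise until the tip of its pointer lines up with the index mark on the dial and let it rest there for a moment. Then take the lid by its bar, break it free of its sticky seal without flinging it open, and hold it just slightly open, its front edge raised about 25 mm. Finish while still holding the lid there, with the pointer still on the mark and the things around the chamber left standing where they are.

Things in the scene. Friction and masses are not known exactly. Their poses are not given: they have to be found in the camera images.
- chamber: Aluminium curing chamber, fixed to the bench: a box 170 mm (its x) by 200 mm (its y) by 95 mm high, with the grey bleed-valve deck, 180 x 148 mm and 70 mm high, joined to its right (-y) side. Origin at the centre of the box's underside on the bench; x points to the hinge (far) side, y to the left. The knob's axis is at (-55, -185) mm and the pointer's pivot at (10, -185) mm in this frame.
- lid (a joint): Opening angle of the lid (rad): 0 shut, at most 0.7; the front edge rises, 173 mm from the hinge (25 mm up = 0.145 rad). Sticky seal: about 15 to 17 N upward at the bar starts it, it lets go over the bar's first 7 mm of rise, then only the weight is left (2 to 4 N at the bar; fingers that do not tilt with the bar feel some N more). Let go, it falls shut and seals again.
- lid_bar (a point): Centre of the lid's grab bar: a level steel bar 14 mm thick and 90 mm long, along the chamber's y, on two posts 80 mm apart near the lid's front edge. Shut, its centre is 133 mm above the bench and 30 mm above the lid's top face (23 mm free below the bar).
- lid_hinge (a point): Middle of the lid's hinge line, at the far top edge of the box, 95 mm above the bench; the hinge runs along the chamber's y. The bar centre is 150 mm in front of it and 38 mm above it when shut.
- valve (a joint): Knob angle (rad), 0 to 2.6, growing clockwise seen from above; it stays where it is left (friction about 0.04 N m).
- valve_grip (a point): On the knob's axis at the height to grip it, 107 mm above the bench (37 mm above the deck). The knob's grip is an upright bar 14 mm thick, 42 mm long, 32 mm high, its top 7 mm above this point, on a round flange whose top is 14 mm above the deck. At valve = 0 the bar lies along the chamber's x; it turns with the knob. This point's frame turns with the knob: its x lies along the bar.
- pointer_tip (a point): Tip of the thin black pointer lying over the white dial, 45 mm from its pivot; it turns clockwise by 0.6 of the knob's angle.
- mark (a point): The index mark: the black T-shaped tab on the rim of the dial; this point is where the pointer's tip comes to lie when it is lined up, 45 mm from the pivot, just inside the tab. The tab is stiff and stays where it is set; it always lies clockwise of the pointer at the start.
- release_oil: Bottle of mould oil, 59 mm wide and 170 mm tall, standing left of the chamber; origin under its centre. Leave it alone.
- tape_measure: Tape measure 36 x 86 x 64 mm, standing left of the chamber; origin under its centre. Leave it alone.
- tealight_cup: Small cast mortar cup, 57 mm wide and 60 mm tall, in front of the chamber; origin under its centre. Leave it alone.
- line_reel: Reel of mason's line, 55 mm wide and 54 mm tall, in front of the chamber; origin under its centre. Leave it alone.

How it is judged (in metres and radians):
On the way, in this order (a step that is already met when the one before it is completed fails the run):
1. the pointer's tip rests on the mark (within 3.5 mm) with the lid still shut (horizontal distance between pointer_tip and mark below 0.0035 m and velocity of joint valve between -0.15 and 0.15 rad/s and value of joint lid below 0.012 rad), for 0.4 s.
2. the lid has broken free of the seal, in the fingers (value of joint lid above 0.05 rad and contact force between the fingers and chamber above 0.5 N), for 0.1 s.
At the end, for the whole second after the job is handed in: The fingers hold the lid still at 0.087 to 0.203 rad (front edge 15 to 35 mm up), nothing else props it, and the pointer's tip is still within 4.5 mm of the mark (value of joint lid between 0.087 and 0.203 rad and velocity of joint lid between -0.05 and 0.05 rad/s and contact force between the fingers and chamber above 1.5 N and horizontal distance between pointer_tip and mark below 0.0045 m and contact force between chamber and release_oil below 0.3 N and contact force between chamber and tape_measure below 0.3 N and contact force between chamber and tealight_cup below 0.3 N and contact force between chamber and line_reel below 0.3 N); the arm keeps its last pose, push and grip.
It fails at once if the lid is flung open (front edge more than about 60 mm up) (value of joint lid above 0.35 rad).
It fails at once if a thing standing by the chamber is moved more than 25 mm or tipped (distance of any of release_oil, tape_measure, tealight_cup, line_reel from where it was at the start of the episode above 0.025 m or angle between any of release_oil, tape_measure, tealight_cup, line_reel's own z axis and vertical above 0.35 rad).
It also fails if it takes over 54 s, if anything falls off the work surface, if the arm or the gripper's body presses on something with over 40 N, if the wrist force passes 120 N, or if a joint passes its speed limit or range.

## Working session

There is one attempt and no reset: what is moved stays moved. The work goes in short steps, Python scripts to look and compute and a tool call to move; the robot and the scene stay as the last step left them, time stands still between calls to the robot, and variables do not carry over. Pictures are saved under pics/ and viewed, at most 11 in all, crops included, and the job is handed in when it is done.

```bash
mkdir -p pics; cat > h.py <<'E'
import numpy as np, cv2
from scipy.spatial.transform import Rotation as R
from cell import read_state, cams, ctrl, models
def cam(n):
    c=cams.calibration(n)
    K=(c["fx"],c["fy"],c["cx"],c["cy"])
    if "hand_eye" in c:
        s=read_state(); T=np.eye(4); T[:3,:3]=R.from_euler('xyz',s["tool_rot"]).as_matrix(); T[:3,3]=s["eef_pos"]
        return K,T@np.array(c["hand_eye"])
    T=np.eye(4);T[:3,:3]=cv2.Rodrigues(np.array(c["rvec"],float))[0];T[:3,3]=np.ravel(c["tvec"])
    return K,np.linalg.inv(T)
def ray(KT,p,z):  # intersect pixel ray with plane z
    K,T=KT; d=T[:3,:3]@np.array([(p[0]-K[2])/K[0],(p[1]-K[3])/K[1],1]); o=T[:3,3]
    return o+d*(z-o[2])/d[2]
def dep(KT,p,d):
    K,T=KT; return (T@np.array([(p[0]-K[2])/K[0]*d,(p[1]-K[3])/K[1]*d,d,1]))[:3]
def st():
    s=read_state(); print({k:np.round(s[k],3).tolist() for k in("clock","qpos","eef_pos","tool_rot","force","width")})
E
python3 - <<'E'
from h import *
st(); print(ctrl.grip_point_offset)
KT=cam("top"); im,d=cams.get_image("top"); cv2.imwrite("pics/top.png",im); np.save("topd.npy",d)
for n,z in [("lid_bar",133),("lid_hinge",95),("valve_grip",107),("pointer_tip",72),("mark",72),("chamber",0),("release_oil",0),("tape_measure",0),("tealight_cup",0),("line_reel",0)]:
    for r in models.mark_of(n,"top")[:2]:
        p=r["position"]; print(n,np.round(p,1),round(r["confidence"],2),ray(KT,p,z).round(1), d[int(p[1]),int(p[0])])
im,d=cams.get_image("side"); cv2.imwrite("pics/side.png",im)
E
```

```text
{'clock': 0.0, 'qpos': [-1.395, 0.629, 0.038, 1.518, -0.027, 0.996, -0.02], 'eef_pos': [155.423, 630.485, 230.379], 'tool_rot': [-3.14, -0.0, 2.9], 'force': [0.495, 0.339, -0.504], 'width': 85.469}
18.700000000000003
lid_bar [348.1 212.5] 0.8 [496.  -30.4 133. ] 877.6732
lid_hinge [335.8 149.6] 0.75 [635.7  -5.2  95. ] 942.91364
valve_grip [439.7 194.6] 0.73 [ 539.4 -218.   107. ] 908.89496
pointer_tip [412.8 156.7] 0.44 [ 628.8 -171.3   72. ] 962.92413
mark [421.3 150. ] 0.46 [ 644. -190.   72.] 972.66046
chamber [340.3 193.4] 0.94 [560.6 -17.4   0. ] 923.7602
release_oil [269.8 186.5] 0.89 [574.6 144.2   0. ] 903.1765
tape_measure [273.2 220.6] 0.95 [496.  133.6   0. ] 954.0895
tealight_cup [325.3 257.2] 0.93 [415.4  14.7   0. ] 993.1445
line_reel [382.2 252. ] 0.61 [ 428.6 -112.     0. ] 946.7825
```

View pics/top.png

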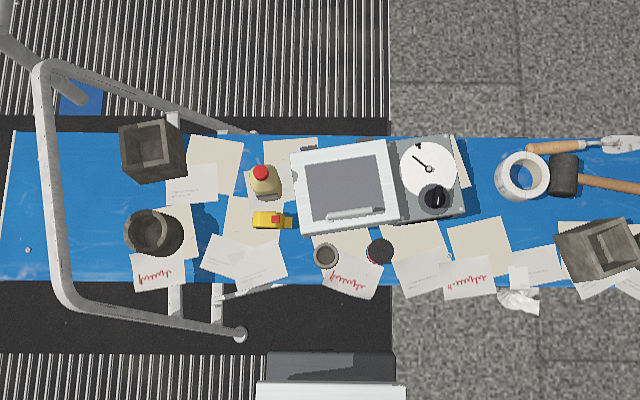

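View pics/side.png

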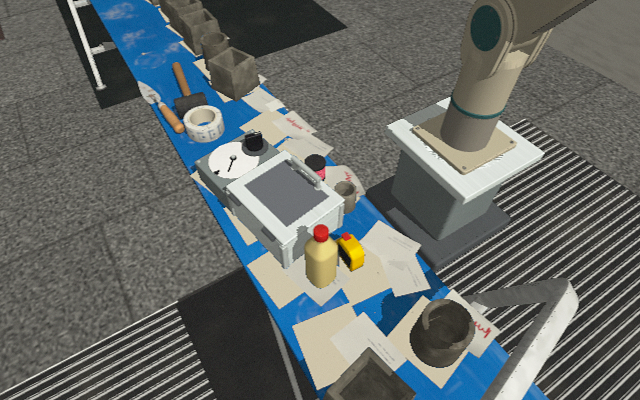

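The top view shows the chamber (345,190) with the dial (427,168), the knob (437,200), the grab bar (355,213), the oil and tape on the left, and the cup and reel in front. The arm is out of frame. I'll check heights along the way and zoom in on the dial.

```bash
python3 - <<'E'
from h import *
KT=cam("top"); d=np.load("topd.npy"); im=cv2.imread("pics/top.png")
cv2.imwrite("pics/dial.png",cv2.resize(im[120:250,280:480],None,fx=4,fy=4,interpolation=cv2.INTER_CUBIC))
for p in [(50,150),(45,80),(100,310),(180,325),(150,88),(215,120),(155,150),(155,232),(20,30),(240,335),(330,360),(430,190),(265,180)]:
    print(p,dep(KT,p,d[p[1],p[0]]).round(0))
E
```

```text
(50, 150) [586. 505. 237.]
(45, 80) [720. 533. 234.]
(100, 310) [305. 421. 167.]
(180, 325) [259. 350. -70.]
(150, 88) [ 989.  611. -396.]
(215, 120) [ 804.  332. -191.]
(155, 150) [652. 407.  19.]
(155, 232) [465. 392.  17.]
(20, 30) [1194. 1073. -395.]
(240, 335) [ 208.  262. -340.]
(330, 360) [ 150.    1. -295.]
(430, 190) [ 553. -203.   85.]
(265, 180) [557. 134. 143.]
```

View pics/dial.png

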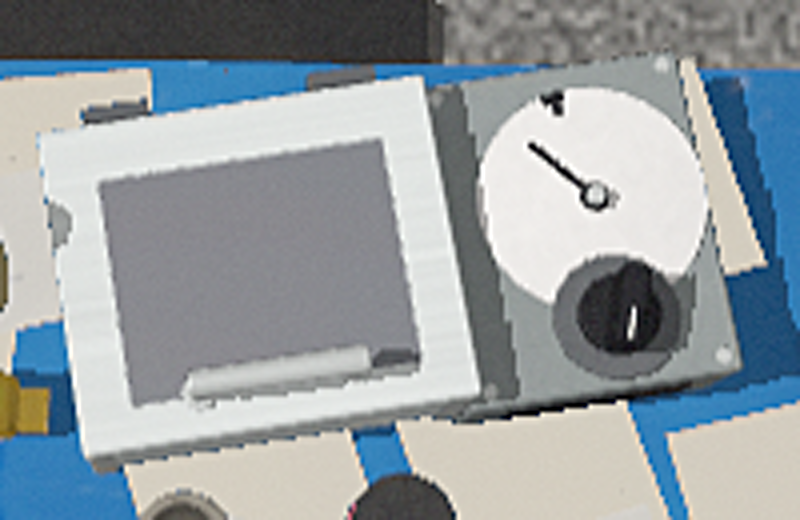

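The crop shows the pivot at (429.3,168.8), the tip at about (412.5,156.3) and the mark tab at about (418,145) in full-image pixels. The mark is about 0.5 rad clockwise of the pointer, so the knob needs roughly 0.8 rad. The scaffold tube tops out near z = 237, so I'll rise first and then arc over it to the dial.

The rows are not in the units I measure in: shifts go in shares of 50 mm and turns go in shares of 90 degrees. I convert before sending: -50 mm is -1, -3 mm is -0.06, 0.077 rad is 0.049.

Call:
run_rows(motion=[[[0,0,-1,0,0,0,85],[0,0,-1,0,0,0,85],[0,0,-1,0,0,0,85],[-1,-0.06,0,0,0,0.049,85],[-1,-0.06,0,0,0,0.049,85],[-1,-0.06,0,0,0,0.049,85],[-1,-0.06,0,0,0,0.049,85],[-1,-0.06,0,0,0,0.049,85],[-1,-0.06,0,0,0,0.049,85],[-1,-0.06,0,0,0,0.049,85],[-1,-0.06,0,0,0,0.049,85],[-1,-0.06,0,0,0,0.049,85]]])

```text
clock: 1.8
eef_pos: [518.6, 377.0, 381.3]
tool_rot: [3.141, -0.0, 2.204]
force: [0.6, -0.9, -0.3]
width: 84.8
gripper_force: 0.0
```

Call:
run_rows(motion=[[[-1,-0.06,0,0,0,0.049,85],[-1,-0.06,0,0,0,0.049,85],[-1,-0.06,0,0,0,0.049,85],[-1,-0.06,0,0,0,0.049,85],[-1,-0.06,0,0,0,0.049,85],[-1,-0.06,0,0,0,0.049,85],[-1,-0.06,0,0,0,0.049,85],[-1,-0.06,0,0,0,0.049,85],[-1,-0.06,0,0,0,0.049,85],[-1,-0.06,0,0,0,0.049,85],[-1,-0.06,0,0,0,0.049,85],[0,0,0,0,0,0,85]]])

```text
clock: 3.0
eef_pos: [615.4, -156.1, 382.1]
tool_rot: [3.141, 0.007, 1.345]
force: [-0.5, -0.7, 1.5]
width: 84.7
gripper_force: 0.0
```

```bash
cat > look.py <<'E'
from h import *
import sys
KT=cam("wrist"); im,d=cams.get_image("wrist"); cv2.imwrite(f"pics/{sys.argv[1]}.png",im); np.save("wd.npy",d)
st(); print(KT[1].round(2).tolist())
for n,z in [("lid_bar",133),("lid_hinge",95),("valve_grip",107),("pointer_tip",72),("mark",72)]:
    for r in models.mark_of(n,"wrist")[:2]:
        p=r["position"]; q=d[min(399,int(p[1])),min(639,int(p[0]))]; print(n,np.round(p,1),round(r["confidence"],2),ray(KT,p,z).round(1), dep(KT,p,q).round(1))
E
python3 look.py w1
```

```text
{'clock': 3.05, 'qpos': [-0.107, 0.535, 0.534, 1.344, -0.268, 1.333, 0.208], 'eef_pos': [617.045, -150.978, 381.808], 'tool_rot': [3.141, 0.002, 1.351], 'force': [0.708, 1.145, 0.253], 'width': 85.063}
[[0.97, -0.21, -0.07, 634.05], [-0.22, -0.92, -0.33, -72.82], [0.0, 0.33, -0.94, 524.79], [0.0, 0.0, 0.0, 1.0]]
lid_bar [209.4  91.6] 0.89 [496.6 -33.  133. ] [498.9 -33.7 139.7]
lid_hinge [315.2  47.5] 0.71 [642.5  -8.3  95. ] [642.3  -9.3 102. ]
valve_grip [282.7 205.5] 0.61 [ 541.3 -215.3  107. ] [ 543.1 -212.5  115.2]
pointer_tip [330.6 162.6] 0.66 [ 629.2 -172.7   72. ] [ 629.3 -171.3   78.4]
mark [339.  170.3] 0.39 [ 639.9 -188.3   72. ] [ 639.9 -188.2   72.4]
```

View pics/w1.png

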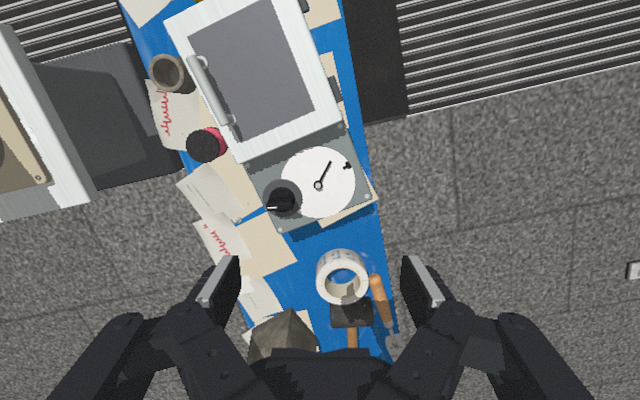

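The wrist view shows the pivot at about (318,185), the tip at (331,162), the mark tab at (347,166) and the knob at (283,204). The network points agree within about 3 mm, giving a chamber yaw of about 0.178 and the knob at about (540.5,-216.5). Next I'll go above the knob with the pads across its bar.

Scaled: -27 mm is -0.54, 23 mm is 0.46, 0.147 rad is 0.0936.

Call:
run_rows(motion=[[[-0.54,-0.4,0,0,0,0,85],[-0.54,-0.4,0,0,0,0,85],[-0.54,-0.4,0,0,0,0,85],[0,0,0.46,0,0,0.0936,85],[0,0,0.46,0,0,0.0936,85],[0,0,0.46,0,0,0.0936,85],[0,0,0.46,0,0,0.0936,85],[0,0,0.46,0,0,0.0936,85],[0,0,0.46,0,0,0.0936,85],[0,0,0.46,0,0,0.0936,85],[0,0,0.44,0,0,0.0917,85],[0,0,0,0,0,0,60]]])

```text
clock: 4.5
eef_pos: [542.0, -209.4, 195.3]
tool_rot: [-3.138, 0.005, 0.189]
force: [0.8, 0.8, -1.1]
width: 72.5
gripper_force: 0.0
```

```bash
python3 look.py w2
```

```text
{'clock': 4.55, 'qpos': [-0.136, 0.688, 0.761, 1.76, -0.576, 0.934, -0.51], 'eef_pos': [542.897, -210.482, 197.14], 'tool_rot': [-3.14, 0.003, 0.192], 'force': [-0.045, -0.565, 0.426], 'width': 65.805}
[[0.19, -0.93, -0.33, 625.5], [-0.98, -0.18, -0.06, -193.91], [-0.0, 0.33, -0.94, 338.14], [0.0, 0.0, 0.0, 1.0]]
lid_bar [ 93.5 229.9] 0.95 [493.9 -33.8 133. ] [498.6 -39.5 140.3]
lid_hinge [77.9 21.4] 0.69 [644.9  -5.1  95. ] [652.3  67.5   1.5]
valve_grip [324.2 211.1] 0.61 [ 534.8 -214.4  107. ] [ 537.8 -213.7  114.7]
valve_grip [291.7  85.4] 0.51 [ 630.9 -170.3  107. ] [ 631.7 -166.8   73.1]
pointer_tip [288.5  90.9] 0.71 [ 626.7 -164.7   72. ] [ 626.7 -164.6   71.3]
mark [317.8  79.1] 0.68 [ 641.  -188.2   72. ] [ 640.9 -188.2   73.9]
```

View pics/w2.png

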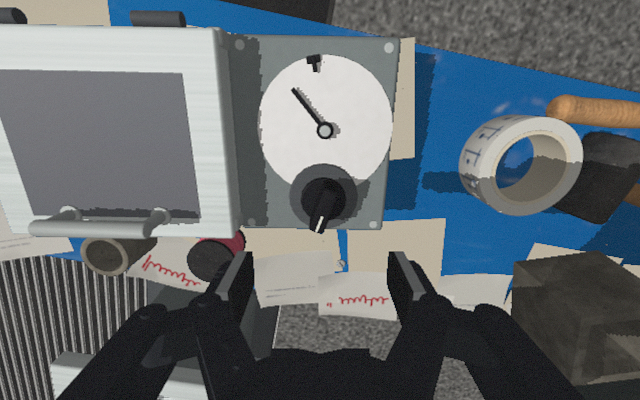

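The view shows the pivot at (325,130), the tip at (293,90), the tab foot at about (318,71), the knob bar top at about (322,205) and the lid bar at (100,225). The deck's edges run almost symmetrically up the image.

```bash
python3 - <<'E'
from h import *
from scipy.optimize import least_squares
KT=cam("wrist"); im=cv2.imread("pics/w2.png")
W={k:ray(KT,p,z) for k,(p,z) in {"piv":((325,130),76),"tip":((293,90),73),"foot":((318,71),73),"d1":((398,40),70),"d2":((383,228),70)}.items()}
for k,v in W.items(): print(k,v.round(1))
L=[(-65,0),(85,0),(-55,-185),(10,-185),(93 ,-248)]
obs=np.array([(495.5,-32.5),(641,-7),(539,-215),W["piv"][:2]]); L=np.array(L[:4],float)
f=lambda q:(obs-(L@np.array([[np.cos(q[2]),np.sin(q[2])],[-np.sin(q[2]),np.cos(q[2])]])+q[:2])).ravel()
r=least_squares(f,[560,-20,.18]); print(r.x.round(3),f(r.x).reshape(-1,2).round(1)); q=r.x
g=lambda x,y:(np.array([x,y])@np.array([[np.cos(q[2]),np.sin(q[2])],[-np.sin(q[2]),np.cos(q[2])]])+q[:2]).round(1)
for n,l in [("knob",(-55,-185)),("bar",(-65,0)),("piv",(10,-185))]: print(n,g(*l))
p=W["piv"][:2]
for k in("tip","foot"): v=W[k][:2]-p; print(k,np.hypot(*v).round(1),np.arctan2(v[1],v[0]).round(3))
for v in ((641,-188.2),): v=np.array(v)-p; print("net mark",np.hypot(*v).round(1),np.arctan2(v[1],v[0]).round(3))
e=W["d1"]-W["d2"]; print("edge yaw",np.arctan2(e[1],e[0]))
# knob bar direction from depth: points at top height
d=np.load("wd.npy"); P=[]
for y in range(160,250):
    for x in range(285,365):
        w=dep(KT,(x,y),d[y,x])
        if 109<w[2]<122: P.append(w)
P=np.array(P); c=P.mean(0); u,s,vt=np.linalg.svd(P[:,:2]-c[:2],full_matrices=False); print("knobtop",len(P),c.round(1),P.min(0).round(),P.max(0).round(),"yaw",np.arctan2(vt[0,1],vt[0,0])%np.pi, s/np.sqrt(len(P)))
E
```

```text
piv [ 602.6 -206.2   76. ]
tip [ 631.1 -171.6   73. ]
foot [ 650.5 -190.6   73. ]
d1 [ 687.6 -253.2   70. ]
d2 [ 514.4 -286.4   70. ]
[ 5.58928e+02 -2.30760e+01  1.82000e-01] [[ 0.5  2.3]
 [-1.5  0.7]
 [ 0.7 -0. ]
 [ 0.3 -3. ]]
knob [ 538.3 -215. ]
bar [495.  -34.8]
piv [ 602.3 -203.2]
tip 44.9 0.883
foot 50.4 0.316
net mark 42.4 0.439
edge yaw 0.18935540530879377
knobtop 788 [ 541.5 -216.5  117.9] [ 518. -226.  109.] [ 561. -207.  121.] yaw 2.9838379035702736 [12.08836438  4.06306563]
```

Scaled: 20 mm is 0.4, 5 mm is 0.1, 0.12 rad is 0.0764.

Call:
run_rows(motion=[[[-0.08,0.1,0,0,0,0.0764,50],[0,0,0.4,0,0,0.0764,50],[0,0,0.4,0,0,0.07,50],[0,0,0.4,0,0,0,50],[0,0,0,0,0,0,50]]])

```text
clock: 5.3
eef_pos: [539.1, -216.9, 136.9]
tool_rot: [-3.14, 0.003, -0.162]
force: [-0.0, 0.2, 0.4]
width: 50.0
gripper_force: 0.0
```

```bash
python3 look.py w3 | head -2; python3 - <<'E'
from h import *
KT=cam("wrist"); d=np.load("wd.npy"); im=cv2.imread("pics/w3.png")
ys,xs=np.mgrid[0:400,0:640]
P=np.array([dep(KT,(x,y),d[y,x]) for y,x in zip(ys[::2,::2].ravel(),xs[::2,::2].ravel()) if d[y,x]>0])
m=(abs(P[:,0]-540)<35)&(abs(P[:,1]+216)<30)&(P[:,2]>108)&(P[:,2]<122); Q=P[m]
c=(Q.min(0)+Q.max(0))/2; vt=np.linalg.svd(Q[:,:2]-Q[:,:2].mean(0),full_matrices=False)[2]
print(len(Q),Q.mean(0).round(1),c.round(1),Q.min(0),Q.max(0),np.arctan2(vt[0,1],vt[0,0]))
E
```

```text
{'clock': 5.35, 'qpos': [-0.13, 0.789, 0.789, 1.814, -0.728, 0.858, -0.717], 'eef_pos': [539.794, -217.701, 138.238], 'tool_rot': [-3.141, 0.001, -0.162], 'force': [-1.006, -0.241, 1.033], 'width': 50.067}
[[-0.16, -0.93, -0.33, 622.56], [-0.99, 0.15, 0.05, -230.99], [-0.0, 0.33, -0.94, 279.86], [0.0, 0.0, 0.0, 1.0]]
295 [ 541.2 -215.5  116.7] [ 539.2 -215.1  113.7] [ 518.61222488 -223.98508909  108.93962981] [ 559.75111714 -206.13306295  118.41032723] 2.978162658713989
```

View pics/w3.png

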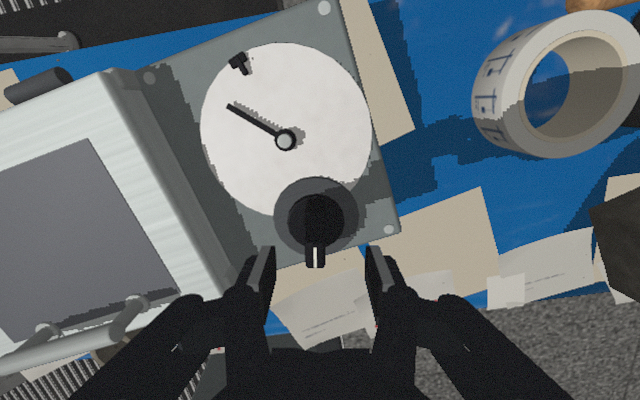

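The knob bar is upright at col 316 and the fingers are centred at about 321, so I'll shift 2 mm left, descend and close. The dial is in view: pivot (285,140), tip (228,105), tab at (240,64).

Scaled: 16 mm is 0.32, 15 mm is 0.3.

Call:
run_rows(motion=[[[0,-0.04,0.32,0,0,0,50],[0,0,0.32,0,0,0,50],[0,0,0.3,0,0,0,50],[0,0,0,0,0,0,10],[0,0,0,0,0,0,10],[0,0,0,0,0,0,10],[0,0,0,0,0,0,10],[0,0,0,0,0,0,10],[0,0,0,0,0,0,10]]])

```text
clock: 6.5
eef_pos: [540.4, -213.7, 91.1]
tool_rot: [-3.138, 0.001, -0.162]
force: [0.6, 5.1, -2.3]
width: 12.9
gripper_force: 59.7
```

Scaled: 0.1 rad is 0.0637.

Call:
run_rows(motion=[[[0,0,0,0,0,0.0637,10],[0,0,0,0,0,0.0637,10],[0,0,0,0,0,0.0637,10],[0,0,0,0,0,0.0637,10],[0,0,0,0,0,0.0637,10],[0,0,0,0,0,0.0637,10],[0,0,0,0,0,0,10],[0,0,0,0,0,0,10]]])

```text
clock: 7.3
eef_pos: [539.4, -215.6, 91.1]
tool_rot: [3.141, 0.002, -0.761]
force: [-1.9, 2.5, -3.2]
width: 13.1
gripper_force: 59.9
```

```bash
python3 look.py w4|tail -3; python3 -c "
import cv2; im=cv2.imread('pics/w4.png'); cv2.imwrite('pics/w4c.png',im[:300])"
```

```text
valve_grip [320.9 279.3] 0.63 [ 535.4 -213.   107. ] [ 539.6 -216.9  115.2]
pointer_tip [151.2 168.6] 0.56 [ 641.1 -176.6   72. ] [ 640.7 -177.6   73.6]
mark [155.6 157.3] 0.83 [ 643.3 -184.    72. ] [ 643.1 -184.3   72.5]
```

View pics/w4.png

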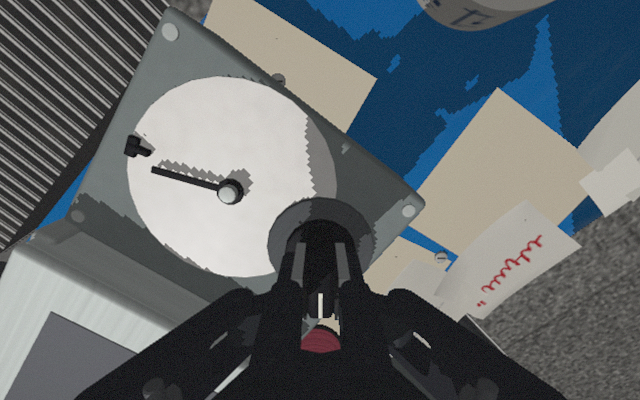

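The view shows the pivot at (230,194), the tip at (152,169) and the tab from (126,148) to (151,153). I'll measure the remaining angle.

```bash
cat > ang.py <<'E'
from h import *
import sys
f,pv,tp,mk=sys.argv[1],*[tuple(map(float,a.split(','))) for a in sys.argv[2:5]]
KT=cam("wrist"); P,T,M=[ray(KT,p,z)[:2] for p,z in((pv,float(sys.argv[5])),(tp,73),(mk,73))]
a=lambda v:np.arctan2(v[1],v[0])
print("piv",P.round(1),"tip",T.round(1),"r",np.hypot(*(T-P)).round(1),"mark",M.round(1),"r",np.hypot(*(M-P)).round(1),"dang",round(a(T-P)-a(M-P),3),"knob",round((a(T-P)-a(M-P))/.6,3))
E
for h in 73 78; do python3 ang.py w4 230,194 152,169 151,153 $h; python3 ang.py w4 230,194 152,169 136,147 $h; done
python3 - <<'E'
from h import *
g=cv2.cvtColor(cv2.imread("pics/w4.png"),6)
for r in range(132,180,2): print(r,''.join('#' if v<45 else '+' if v<90 else '.' for v in g[r,115:245]))
E
```

```text
piv [ 599.2 -198.7] tip [ 640.5 -177.6] r 46.4 mark [ 646.3 -184.9] r 49.1 dang 0.189 knob 0.315
piv [ 599.2 -198.7] tip [ 640.5 -177.6] r 46.4 mark [ 654.2 -181.6] r 57.6 dang 0.172 knob 0.286
piv [ 599.2 -201. ] tip [ 640.5 -177.6] r 47.4 mark [ 646.3 -184.9] r 49.8 dang 0.188 knob 0.313
piv [ 599.2 -201. ] tip [ 640.5 -177.6] r 47.4 mark [ 654.2 -181.6] r 58.3 dang 0.178 knob 0.296
132 ..................................................................................................................................
134 ................++................................................................................................................
136 .............#######++............................................................................................................
138 ............+###########++........................................................................................................
140 ............#############+........................................................................................................
142 ...........+#############+.......
[... 1827 characters left out ...]
.........................
170 .....................................################+++..........................................................................
172 .....................................+#####################+......................................................................
174 ...........................................++####+#+#####+########+...............................................................
176 ...................................................+#####+###############+........................................................
178 ..........................................................+########+#############++............................+++.+.+............
```

Scaled: 0.1 rad is 0.0637.

Call:
run_rows(motion=[[[0,0,0,0,0,0.0637,10],[0,0,0,0,0,0.0637,10],[0,0,0,0,0,0.0573,10],[0,0,0,0,0,0,10],[0,0,0,0,0,0,10],[0,0,0,0,0,0,10],[0,0,0,0,0,0,10]]])

```text
clock: 8.3
eef_pos: [538.7, -216.2, 91.1]
tool_rot: [3.139, 0.002, -1.053]
force: [-5.9, 2.8, -2.5]
width: 12.8
gripper_force: 60.1
```

```bash
python3 look.py w5|tail -2; python3 -c "
import cv2; im=cv2.imread('pics/w5.png'); cv2.imwrite('pics/w5c.png',cv2.resize(im[110:310,90:290],None,fx=3,fy=3,interpolation=cv2.INTER_CUBIC))"
```

```text
pointer_tip [140.5 204. ] 0.82 [ 645.7 -183.9   72. ] [ 645.2 -184.6   73.2]
mark [140.6 207.8] 0.68 [ 644.9 -181.5   72. ] [ 644.8 -181.7   72.2]
```

View pics/w5c.png

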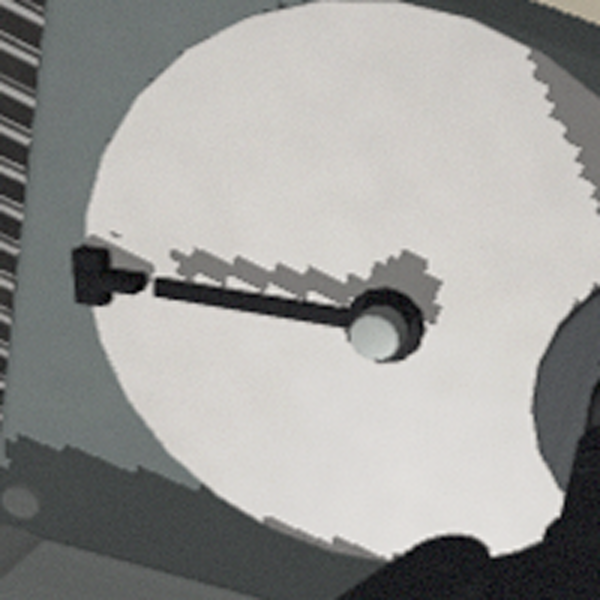

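The pointer (tip at (155,286) in the crop) runs straight into the tab's stem (147,282): aligned. I'll let it rest, open, rise and check it.

Scaled: -35 mm is -0.7, -25 mm is -0.5.

Call:
run_rows(motion=[[[0,0,0,0,0,0,10],[0,0,0,0,0,0,10],[0,0,0,0,0,0,10],[0,0,0,0,0,0,45],[0,0,0,0,0,0,45],[0,0,0,0,0,0,45],[0,0,0,0,0,0,45],[0,0,-0.3,0,0,0,45],[0,0,-0.5,0,0,0,45],[0,0,-0.7,0,0,0,45],[0,0,-0.7,0,0,0,45],[0,0,0,0,0,0,45]]])

```text
clock: 9.8
eef_pos: [542.4, -218.7, 207.1]
tool_rot: [-3.137, -0.008, -1.054]
force: [0.3, -0.4, 0.7]
width: 45.3
gripper_force: 0.0
```

```bash
python3 look.py w6; python3 -c "
import cv2; im=cv2.imread('pics/w6.png'); cv2.imwrite('pics/w6c.png',im)"
```

```text
{'clock': 9.85, 'qpos': [-0.266, 0.811, 1.082, 1.761, -0.811, 1.084, -1.522], 'eef_pos': [541.623, -217.291, 204.623], 'tool_rot': [-3.138, -0.005, -1.053], 'force': [0.501, 0.22, 0.178], 'width': 44.81}
[[-0.87, -0.47, -0.15, 582.64], [-0.5, 0.82, 0.28, -291.63], [-0.0, 0.32, -0.95, 351.01], [0.0, 0.0, 0.0, 1.0]]
valve_grip [323.4 206.6] 0.89 [ 536.5 -214.6  107. ] [ 538.  -217.   114.8]
valve_grip [215.3 168. ] 0.72 [ 637.  -198.7  107. ] [ 644.9 -185.3   71.8]
pointer_tip [348.7 282.3] 0.55 [ 458.2 -137.3   72. ] [ 444.  -119.7   40.1]
pointer_tip [214.9 166.9] 0.48 [ 645.6 -186.2   72. ] [ 645.7 -186.1   71.7]
mark [217.9 170.2] 0.52 [ 641.7 -184.5   72. ] [ 640.5 -186.7   77.7]
```

View pics/w6.png

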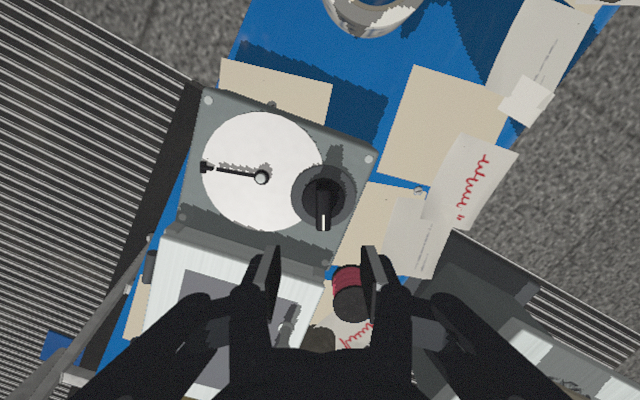

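The pointer still lies on the tab (203–218,168). Now I'll rotate the tool across the lid bar and move above it.

Scaled: -0.148 rad is -0.0942.

Call:
run_rows(motion=[[[0,0,0,0,0,-0.0942,50],[0,0,0,0,0,-0.0942,50],[0,0,0,0,0,-0.0942,50],[0,0,0,0,0,-0.0942,50],[0,0,0,0,0,-0.0942,50],[0,0,0,0,0,-0.0942,50],[0,0,0,0,0,-0.0942,50],[0,0,0,0,0,-0.0942,50],[0,0,0,0,0,-0.0942,50],[0,0,0,0,0,-0.0942,50],[0,0,0,0,0,-0.0942,50],[0,0,0,0,0,-0.0942,50]]], lines="1,3")

```text
clock: 11.3
eef_pos: [539.7, -215.8, 200.3]
tool_rot: [-3.14, 0.001, 0.729]
```

Call:
run_rows(motion=[[[0,0,0,0,0,-0.0942,50],[0,0,0,0,0,-0.0942,50],[0,0,0,0,0,-0.0942,50],[0,0,0,0,0,-0.0942,50],[0,0,0,0,0,-0.0942,50],[0,0,0,0,0,-0.0942,50],[0,0,0,0,0,-0.0942,50],[0.76,-0.04,0,0,0,0,50],[0.76,-0.04,0,0,0,0,50],[0.76,-0.04,0,0,0,0,50],[0.76,-0.04,0,0,0,0,50],[0.74,-0.06,0,0,0,0,50]]])

```text
clock: 12.5
eef_pos: [493.2, -30.9, 200.6]
tool_rot: [-3.14, -0.0, 1.759]
force: [1.9, 0.2, -0.3]
width: 49.8
gripper_force: 0.0
```

Call:
run_rows(motion=[[[0,0,0,0,0,0,50]]])

```text
clock: 12.6
eef_pos: [492.0, -26.4, 200.2]
tool_rot: [-3.138, -0.004, 1.767]
force: [0.6, -1.6, -1.1]
width: 50.2
gripper_force: 0.0
```

```bash
python3 look.py w7; python3 - <<'E'
from h import *
KT=cam("wrist"); d=np.load("wd.npy")
P=np.array([dep(KT,(x,y),d[y,x]) for y in range(0,400,2) for x in range(0,640,2) if d[y,x]>0])
m=(abs(P[:,0]-495)<40)&(abs(P[:,1]+34)<70)&(P[:,2]>128)&(P[:,2]<150); Q=P[m]
vt=np.linalg.svd(Q[:,:2]-Q[:,:2].mean(0),full_matrices=False)[2]
print(len(Q),Q.mean(0).round(1),Q.min(0).round(),Q.max(0).round(),np.arctan2(vt[0,1],vt[0,0])%np.pi)
E
```

```text
{'clock': 12.65, 'qpos': [-0.217, 0.469, 0.314, 1.983, -0.214, 0.724, 0.42], 'eef_pos': [493.124, -29.527, 200.529], 'tool_rot': [-3.139, -0.002, 1.764], 'force': [0.427, 0.039, 1.001], 'width': 50.187}
[[0.98, 0.19, 0.06, 475.74], [0.2, -0.93, -0.32, 55.93], [-0.0, 0.32, -0.95, 343.82], [0.0, 0.0, 0.0, 1.0]]
lid_bar [323.7 221.4] 0.6 [495.9 -33.5 133. ] [495.1 -30.2 140.7]
pointer_tip [480.9 206.2] 0.42 [655.9 -11.1  72. ] [634.9  -3.3 103.7]
462 [497.3 -35.1 139.8] [485. -85. 129.] [511.   5. 144.] 1.737097015863006
```

View pics/w7.png

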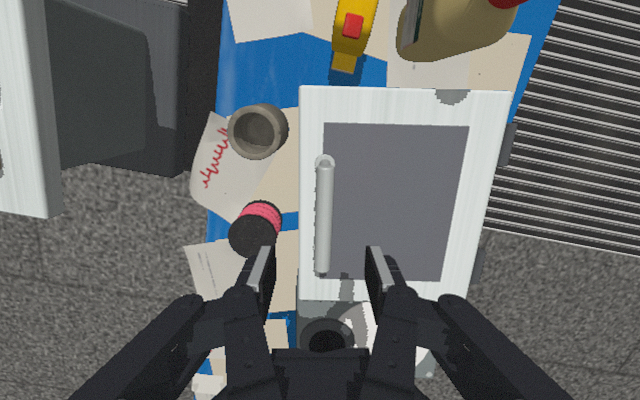

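The bar runs along col 323 from row 160 to 270, parallel to the pads and a little to the near side. I'll shift (-5.5,+2), descend and close.

Scaled: 25 mm is 0.5, -5.5 mm is -0.11.

Call:
run_rows(motion=[[[-0.11,0.04,0.4,0,0,0,50],[0,0,0.5,0,0,0,50],[0,0,0.5,0,0,0,50],[0,0,0.32,0,0,0,50],[0,0,0,0,0,0,10],[0,0,0,0,0,0,10],[0,0,0,0,0,0,10],[0,0,0,0,0,0,10],[0,0,0,0,0,0,10],[0,0,0,0,0,0,10]]])

```text
clock: 13.9
eef_pos: [496.7, -38.3, 115.9]
tool_rot: [-3.141, 0.001, 1.758]
force: [-3.8, -3.8, 5.1]
width: 12.1
gripper_force: 58.9
```

Gripped (12 mm, about 14 mm bar). Now I'll open it along the hinge arc, tilting with the lid.

Scaled: -1.5 mm is -0.03, 0.2 mm is 0.004, 0.01 rad is 0.0064.

Call:
run_rows(motion=[[[0,0.004,-0.03,0.0064,0,0,10],[0,0.004,-0.03,0.0064,0,0,10],[0,0.004,-0.03,0.0064,0,0,10],[0,0.004,-0.03,0.0064,0,0,10],[0,0,0,0,0,0,10],[0,0,0,0,0,0,10]]])

```text
clock: 14.5
eef_pos: [497.3, -38.2, 120.9]
tool_rot: [-3.099, 0.001, 1.758]
force: [-2.8, -5.8, -4.0]
width: 11.7
gripper_force: 58.9
```

Scaled: -1.5 mm is -0.03, 0.2 mm is 0.004, 0.01 rad is 0.0064.

Call:
run_rows(motion=[[[0,0.004,-0.03,0.0064,0,0,10],[0,0.004,-0.03,0.0064,0,0,10],[0,0.004,-0.03,0.0064,0,0,10],[0,0.004,-0.03,0.0064,0,0,10],[0,0.004,-0.03,0.0064,0,0,10],[0,0.004,-0.03,0.0064,0,0,10],[0,0,0,0,0,0,10],[0,0,0,0,0,0,10]]])

```text
clock: 15.3
eef_pos: [499.2, -37.9, 130.2]
tool_rot: [-3.04, 0.001, 1.758]
force: [-3.4, -4.0, -1.1]
width: 12.0
gripper_force: 59.4
```

Scaled: -1.5 mm is -0.03, 0.2 mm is 0.004, 0.01 rad is 0.0064.

Call:
run_rows(motion=[[[0,0.004,-0.03,0.0064,0,0,10],[0,0.004,-0.03,0.0064,0,0,10],[0,0.004,-0.03,0.0064,0,0,10],[0,0.004,-0.03,0.0064,0,0,10],[0,0.004,-0.03,0.0064,0,0,10],[0,0,0,0,0,0,10],[0,0,0,0,0,0,10],[0,0,0,0,0,0,10],[0,0,0,0,0,0,10],[0,0,0,0,0,0,10]]])

```text
clock: 16.3
eef_pos: [501.2, -37.6, 137.7]
tool_rot: [-2.99, 0.001, 1.759]
force: [-4.1, -5.0, -0.3]
width: 11.7
gripper_force: 59.5
```

```bash
python3 - <<'E'
from h import *
im,d=cams.get_image("side"); KT=cam("side")
cv2.imwrite("pics/s2.png",cv2.resize(im[110:280,180:380],None,fx=4,fy=3.5*4/3.5*.85,interpolation=cv2.INTER_CUBIC))
KT=cam("wrist"); im,d=cams.get_image("wrist"); cv2.imwrite("pics/w8.png",im)
# lid tilt: plane through depth points over lid face
c=np.array([559,-23]);y=.182; ex=np.array([np.cos(y),np.sin(y)]);ey=np.array([-ex[1],ex[0]])
P=np.array([dep(KT,(u,v),d[v,u]) for v in range(0,260,2) for u in range(0,640,2) if d[v,u]>0])
l=np.c_[(P[:,:2]-c)@ex,(P[:,:2]-c)@ey,P[:,2]]
m=(abs(l[:,0])<70)&(abs(l[:,1])<80)&(l[:,2]>98)&(l[:,2]<140)&(l[:,0]>-45); l=l[m]
a=np.linalg.lstsq(np.c_[l[:,:2],np.ones(len(l))],l[:,2],rcond=None)[0]; print(len(l),"lid tilt",-np.arctan(a[0]),a)
E
```

```text
7972 lid tilt 0.1505002355315125 [-1.51646919e-01 -1.11547986e-04  1.17182157e+02]
```

View pics/s2.png

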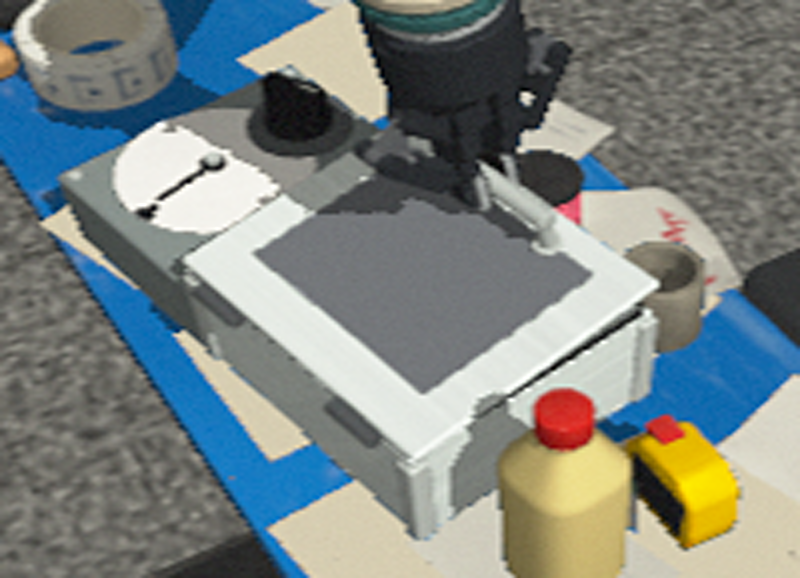

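The side view shows the lid slightly open in the fingers (gap along (520,400)–(640,310)). The pointer still meets the tab (150,208), and the bottle, tape, cup and reel are in place. The measured tilt is 0.150 rad, so I'm handing in.

```bash
python3 -c "
from cell import ctrl; print(ctrl.finish_job())"
```

```text
the job is handed in; nothing more can be done
None
```

I turned the valve until the pointer sat on the mark, broke the lid free of its seal, and handed the job in at about 16 s with the fingers holding it open at about 0.15 rad; no verdict came back.

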